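# Set the ratchet of the bridge press to wind down and clamp the guitar bridge

### The job

The ratchet on the little bridge press is still set to wind up. Flip its yellow-knobbed direction lever over, swing the red-gripped handle right back (anticlockwise from above) to feel that it now free-wheels without moving the press foot, then ratchet it clockwise until the foot is fully down on the guitar bridge and the handle comes up firm; give it one firm but gentle pull there (10 to 20 N at the grip), do not force it, let go, and leave the other things alone.

Things in the scene. Friction and masses are not known exactly. Their poses are not given: they have to be found in the camera images.
- axis (a point): Point on the press's vertical screw axis, 200 mm above the table; axes are the press's own. Green press: bed 230 x 250 x 20 mm, two columns 98 mm to either side (y), crosshead 100 x 236 mm with its top at 149 mm; on that a steel wheel 66 mm across with 18 teeth (0.35 rad apart) and the handle, which at 0 points along the press's -x, towards the robot.
- grip_mid (a point): Middle of the red upright round grip at the handle's end: 22 mm across, 50 mm tall (173 to 223 mm above the table), 145 mm from the screw axis, on a flat bar whose top is at 173 mm. It spins freely on its pin, so a gripper need not turn with the handle.
- lever_knob (a point): Middle of the yellow upright knob (12 mm post, 15 mm head, 182 to 221 mm above the table) of the brass direction lever. The lever pivots on a pin on the handle 54 mm out from the screw axis and points back over the wheel; its knob is 64 mm from that pin and swings 19 mm to either side. Pushing it over takes 3 to 10 N, less near the centre, past which a spring snaps it over.
- lever (a joint): Direction lever, rad: -0.3 = fully over to wind up (as found), +0.3 = fully over to wind down, 0 = centre. Positive: knob to the left of the handle's centre line for one looking from the screw axis out along the handle, so on the robot's right. While a tooth passes under the pawl it springs to about 0.15 from the centre and back.
- handle (a joint): Handle angle, rad: 0 = along the press's -x, grows clockwise from above; hard stops at -0.62 and 0.62. Set to wind down, it drives the screw when swung clockwise (4 to 7 N at the grip) and free-wheels with faint clicks when swung back (1 to 4 N). Up to 0.35 rad of each stroke is lost before a tooth catches.
- bar (a joint): Springy bend of the handle's bar between head (70 mm from the axis) and grip, rad: 0 = unloaded, positive when the grip is pulled clockwise; 0.003 rad per newton at the grip, so 4.5 N per mm of grip travel against a firm stop. A firm pull is at least 0.025 (8 N); more than 0.085 (28 N) either way is forcing it.
- spindle (a joint): Turn of the screw with its toothed wheel, rad: grows clockwise from above and lowers the foot 3 mm per rad; at 2.6 the foot is fully down on the bridge and it stops dead. Stays where it is left. As found 0.5 to 1.4.
- foot_face (a point): Centre of the underside of the brass press foot, a disc 36 mm across, under the crosshead.
- foot: The brass press foot itself (origin at the same point); it presses the bridge onto the bed.
- bridge: Dark rosewood guitar bridge, 150 x 30 x 10 mm, loose on the cork of the press bed under the foot, long side along the press's x; origin at the centre of its underside.
- pot: Small aluminium pot, 36 mm across, 35 mm tall, on the far left of the press bed; bystander, origin under its centre.
- sanding: Cork sanding block, 50 x 30 x 22 mm, on the far right of the press bed; bystander, origin under its centre.
- glue: Yellow glue bottle, 54 mm across, 150 mm tall, left of the press; bystander, origin under its centre.
- driver: Screwdriver with a red handle lying right of the press; bystander.
- tape: Roll of tan tape lying flat, 90 mm across, 24 mm tall, right of the press; bystander, origin under its centre.
- tin: Small round tin, 70 mm across, 50 mm tall, left of the press; bystander, origin under its centre.
Not all that is in view belongs to the job. What is meant by the bridge is not green or purple, and is the larger of those in its own colour.

How it is judged:
By the outcome, as a careful person would: the job done as asked, in the order asked, and still so for the second after the job is handed in, with the robot touching nothing.
It also fails if it takes over 72 s, if anything falls off the work surface, if the arm or the gripper's body presses on something with over 40 N, if the wrist force passes 120 N, or if a joint passes its speed limit or range.

### The arm

A 7-joint arm with a two-finger parallel gripper is mounted at the origin on the work surface. World frame = base frame: x ahead of the robot, y to its left, z up, the work surface at z = 0. Lengths are in m, angles in rad, forces in N, time in s.
With the tool pointing down it reaches from about 0.4 to 0.875 m from the base axis. Payload 19.3 kg.
Tool frame: the origin (TCP) lies on the centre line of the jaws, within the pads' length; the fingertips stand manip.tip_reach ahead of it and the grasp point (between the pads) lies 5 mm behind it (manip.tip_reach is the distance from the TCP to the fingertips, in m); z points along the fingers, y is the line along which they close (so a half turn about z gives the same grasp; the last joint's range is limited). The gripper opens to 85 mm and grips with 20 to 120 N. Pads are 22 mm wide; open, the fingers measure 114 mm over their backs; the gripper's body (76 mm by 85 mm) begins 54 mm behind the grasp point. The pads swing forward as they close: fully open they stand 13 mm farther back than shut.
Start: joints at [-0.07, 0.521, -0.036, 1.599, 0.021, 1.021, -0.113], TCP at [0.625, -0, 0.245] pointing down, gripper open.
Joint ranges: [-2.91, 2.91], [-0.3, 2.13], [-1.5, 1.42], [0.17, 2.43], [-1.26, 4.41], [0.16, 1.93], [-2.52, 2.52]. Speed limits (rad/s): [1.89, 1.89, 2.39, 2.39, 3.01, 3.01, 3.01].

### API

Orientations are given as a unit quaternion [w, x, y, z].
In Python, from station import manip gives the robot as it stands.
- The arm moves only by the tool apply_moves, never from a script. Its arguments are lists of equal length, an entry for each row: "slide": the shift along the world's x, y, z in mm, a list of three; "turn": the turn about the world's z in degrees; "grip": the opening, from 0 (shut) to 1 (fully open). A call has 1 to 20 rows; each row shifts and turns the commanded pose from where the row before left it; what a row does not reach is not made up. A row lasts 1/10 s, in which the tool goes at most 50 mm and 8.59 degrees, less where a joint would pass 70% of its speed; a pose out of reach is approached as far as the arm can. A call with a gripper value outside its range is refused whole. The fingers move at their own pace and stop on an object; "grip_force" is the grip in N (left out, the last holds). Time passes only in rows, so rows that do not move let the fingers close. It gives the time, the measured TCP pose, the force, the opening and the grip force at its end, in the units of the state.
- manip.read_state(): the state, without advancing time (a new reading comes with each control period).
- manip.grab_frame(name): name is "scene" or "side" or "wrist"; returns (picture, depth): 480x640x3 uint8, red, green, blue; 480x640 float32, m along the optical axis (not along the pixel's ray), 0 where there is no reading.
- manip.camera_model(name): a dict with "mtx" (3x3 intrinsics, pixels), "R" (3x3) and "t" (3): a world point X has camera coordinates R X + t; the wrist camera has in their place "T_tool_cam" (4x4, takes a point from camera to tool coordinates, whose origin is the TCP and whose axes are the flange's). Camera axes: x right, y down, z forward; pixel columns grow to the right and rows downward; lengths in m; the calibration is good to about 2 mm. A picture is of the moment at which its call begins: read the wrist's pose just before it. camera_model takes no time and is no camera call.
- manip.job_done(): hands the job in; it is judged then, once.
The state is a dict: "clock": time; "qpos": joint angles; "joint_vel": joint speeds; "joint_efforts": joint torques, N m; "tcp_pos": TCP position; "tcp_rot": TCP orientation; "contact_force": force on the tool from outside, world axes, zero at the start; "torque": the same for the moment, N m; "finger_gap": finger opening in m; "grip_force": force on a finger pad.
Only numpy, scipy, OpenCV 4.12 (cv2) and the standard library are available. Lean on these libraries where they do the work, as an engineer would, in place of code of your own. Each camera call takes 0.05 s, during which the arm holds its last target. There are 200 camera calls.

## Working session

There is one attempt and no reset: what is moved stays moved. The work goes in short steps, Python scripts to look and compute and a tool call to move; the robot and the scene stay as the last step left them, time stands still between calls to the robot, and variables do not carry over. Pictures are saved under pics/ and viewed, at most 10 in all, crops included, and the job is handed in when it is done.

Besides the shell and the picture viewer there is one more tool, called after "Emit:" as name([rows], argument=value, ...), one row to a line, values as JSON. apply_moves: Moves the arm, as the interface text tells. Its arguments: {"type":"object","properties":{"slide":{"type":"array"},"turn":{"type":"array"},"grip":{"type":"array"},"grip_force":{"type":"number"}},"required":["slide","turn","grip"]}

```bash
mkdir -p pics; cat > h.py <<'E'
import numpy as np, cv2
from station import manip
def cam(n):
    m=manip.camera_model(n); return [np.array(m[k]) for k in ("mtx","R","t")]
def ray(n,u,v,z):
    K,R,t=cam(n); d=R.T@np.linalg.inv(K)@[u,v,1]; o=-R.T@t
    return o+d*(z-o[2])/d[2]
def proj(n,X):
    K,R,t=cam(n); p=K@(R@np.array(X)+t); return p[:2]/p[2]
def dep(n,u,v,d):
    K,R,t=cam(n); return R.T@(np.linalg.inv(K)@[u,v,1]*d-t)
def blobs(n,img,d,lo,hi,amin=40):
    h=cv2.cvtColor(img,cv2.COLOR_RGB2HSV); m=cv2.inRange(h,np.array(lo),np.array(hi))
    k,l,s,c=cv2.connectedComponentsWithStats(m)
    out=[]
    for i in range(1,k):
        if s[i,4]>amin:
            dd=d[(l==i)&(d>0)]; z=np.median(dd) if len(dd) else 0
            print(n,s[i].tolist(),c[i].round(1),dep(n,*c[i],z).round(4))
E
python3 - <<'E'
from h import *
print(manip.read_state(), manip.tip_reach)
for n in("scene","side"):
    p,d=manip.grab_frame(n); np.savez("pics/%s0.npz"%n,p=p,d=d); cv2.imwrite("pics/%s0.png"%n,p[:,:,::-1])
    print("red");blobs(n,p,d,(0,150,80),(8,255,255)); print("yel");blobs(n,p,d,(22,150,100),(34,255,255)); print("green");blobs(n,p,d,(40,60,40),(85,255,255),300)
E
```

```text
{'clock': 0.0, 'qpos': array([-0.07019622,  0.52205323, -0.03628877,  1.60002928,  0.0211833 ,
        1.0211057 , -0.1127874 ]), 'joint_vel': array([ 0.00057265,  0.00126239, -0.00164739,  0.00039475, -0.00113545,
        0.00010221,  0.00176524]), 'joint_efforts': array([-4.24098413e-03, -9.27110124e+01,  1.97758444e+00, -3.69928443e+01,
        1.76317629e-02,  8.19846697e-03, -6.58496788e-05]), 'tcp_pos': array([ 6.24659456e-01, -5.78837316e-05,  2.44694103e-01]), 'tcp_rot': array([-3.94217104e-04,  7.07121852e-01,  7.07091450e-01, -4.59693919e-04]), 'contact_force': array([ 0.75249999,  0.33339496, -0.07237239]), 'torque': array([ 0.02065795, -0.03513188, -0.04004823]), 'grip_force': 0.0, 'finger_gap': 0.08528417800058254} 0.014
red
scene [196, 66, 9, 22, 120] [199.9  76.4] [ 0.1353 -0.7159  0.1629]
scene [159, 98, 11, 23, 133] [164.3 109.2] [ 0.3342 -0.7058  0.1622]
scene [234, 170, 32, 16, 265] [249.2 177.1] [ 0.3435 -0.3983  0.0186]
scene [489, 317, 12, 12, 108] [493.9 322.2] [0.5856 0.4399 0.1495]
yel
scene [182, 78, 8, 22, 71] [186.   88.1] [ 0.2151 -0.7117  0.1663]
scene [471, 327, 29, 34, 520] [484.8 343.6] [0.6054 0.4402 0.0835]
green
scene [219, 218, 108, 96, 3470] [273.6 259.9] [ 0.6389 -0.1194  0.0961]
red
side [276, 164, 7, 7, 42] [279.  167.2] [0.5811 0.4293 0.1436]
side [300, 231, 9, 22, 180] [304.  241.4] [ 0.4664 -0.1437  0.2029]
side [261, 393, 52, 23, 719] [286.4 403.7] [ 0.337  -0.4129  0.0184]
yel
side [273, 173, 14, 36, 436] [279.4 191.8] [0.576  0.413  0.0618]
green
side [375, 247, 35, 27, 338] [389.9 259.9] [ 0.6605 -0.1996  0.1464]
side [295, 274, 51, 58, 686] [317.1 295.5] [ 0.5211 -0.0936  0.0023]
side [241, 290, 17, 41, 478] [249.  310.3] [ 0.3412 -0.0999  0.007 ]
```

View pics/scene0.png

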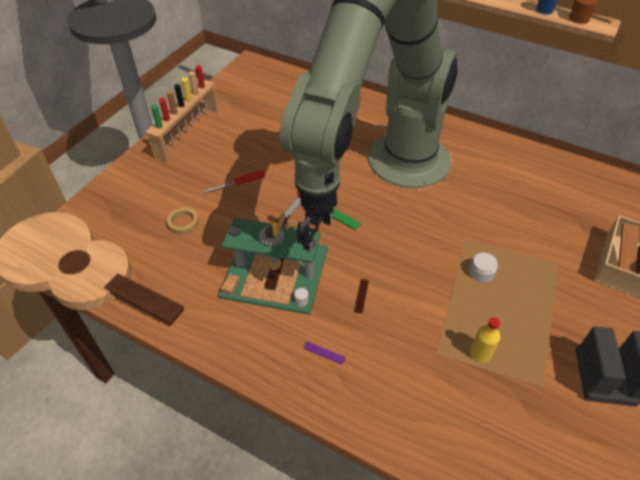

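View pics/side0.png

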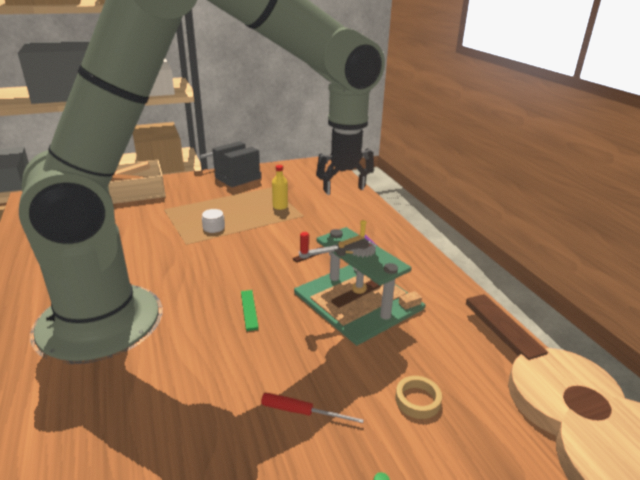

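Scene: the press is at about (270,260) in "scene" and (360,290) in "side", with the red grip at side (304,241) and the yellow knob near (364,228). There are four bridge candidates:
- rosewood under the foot, side (355,292)
- smaller dark piece, scene (361,296)
- green, side (248,310)
- purple, scene (325,352)

The larger rosewood one under the foot fits the description. I'll confirm it in an enlarged crop.

```bash
python3 - <<'E'
from h import *
a=np.load("pics/scene0.npz"); b=np.load("pics/side0.npz")
A=cv2.resize(a['p'][190:320,210:340],(390,390),interpolation=3)
A=cv2.resize(a['p'][185:315,215:345],(400,400),interpolation=3); B=cv2.resize(b['p'][215:345,290:430],(400,371),interpolation=3)
o=np.zeros((400,800,3),np.uint8);o[:,:400]=A;o[:371,400:]=B
cv2.imwrite("pics/crop0.png",o[:,:,::-1])
p,d=b['p'],b['d']
h=cv2.cvtColor(p,cv2.COLOR_RGB2HSV)
for lo,hi in (((15,100,80),(36,255,255)),):
    m=cv2.inRange(h[215:260,350:380],lo,hi); ys,xs=np.nonzero(m); print(sorted(set(zip(xs+350,ys+215)))[:60])
g=ray("side",304,241.4,0.198);print("grip",g)
# crosshead top: points by depth z 0.140-0.158 green in side and scene
for n,q in(("scene",a),("side",b)):
    hh=cv2.cvtColor(q['p'],cv2.COLOR_RGB2HSV);m=cv2.inRange(hh,(40,60,30),(95,255,255))
    vs,us=np.nonzero(m); P=np.array([dep(n,u,v,q['d'][v,u]) for v,u in zip(vs,us)])
    s=(abs(P[:,2]-.149)<.006)&(q['d'][vs,us]>0)&(P[:,0]>.4)
    R=cv2.minAreaRect((P[s,:2]*1000).astype(np.float32)); print(n,s.sum(),R,cv2.boxPoints(R).round(0).tolist())
    s=(abs(P[:,2]-.02)<.005)&(q['d'][vs,us]>0)&(P[:,0]>.4)
    R=cv2.minAreaRect((P[s,:2]*1000).astype(np.float32)); print(n,s.sum(),R,cv2.boxPoints(R).round(0).tolist())
E
```

```text
[(np.int64(350), np.int64(239)), (np.int64(350), np.int64(240)), (np.int64(350), np.int64(241)), (np.int64(350), np.int64(242)), (np.int64(350), np.int64(243)), (np.int64(350), np.int64(251)), (np.int64(350), np.int64(252)), (np.int64(351), np.int64(229)), (np.int64(351), np.int64(238)), (np.int64(351), np.int64(239)), (np.int64(351), np.int64(240)), (np.int64(351), np.int64(241)), (np.int64(351), np.int64(242)), (np.int64(351), np.int64(252)), (np.int64(352), np.int64(238)), (np.int64(352), np.int64(239)), (np.int64(352), np.int64(240)), (np.int64(352), np.int64(241)), (np.int64(352), np.int64(242)), (np.int64(353), np.int64(230)), (np.int64(353), np.int64(238)), (np.int64(353), np.int64(239)), (np.int64(353), np.int64(240)), (np.int64(353), np.int64(241)), (np.int64(353), np.int64(242)), (np.int64(354), np.int64(231)), (np.int64(354), np.int64(237)), (np.int64(354), np.int64(238)), (np.int64(354), np.int64(239)), (np.int64(354), np.int64(240)), (np.int64(354), np.int64(241)), (np.int64(355), np.int64(237)), (np.int64(355), np.int64(238)), (np.int64(355), np.int64(239)), (np.int64(3
[... 507 characters left out ...]
t64(358), np.int64(236)), (np.int64(358), np.int64(237)), (np.int64(358), np.int64(238)), (np.int64(358), np.int64(239)), (np.int64(358), np.int64(240)), (np.int64(359), np.int64(233)), (np.int64(359), np.int64(234)), (np.int64(359), np.int64(235)), (np.int64(359), np.int64(236)), (np.int64(359), np.int64(237))]
grip [ 0.46934601 -0.13584274  0.198     ]Traceback (most recent call last):
  File "<stdin>", line 15, in <module>
  File "h.py", line 11, in dep
    K,R,t=cam(n); return R.T@(np.linalg.inv(K)@[u,v,1]*d-t)
          ~~~^^^
  File "h.py", line 4, in cam
    m=manip.camera_model(n); return [np.array(m[k]) for k in ("mtx","R","t")]
ValueError: time passes only in moves, steps and waits
```

View pics/crop0.png

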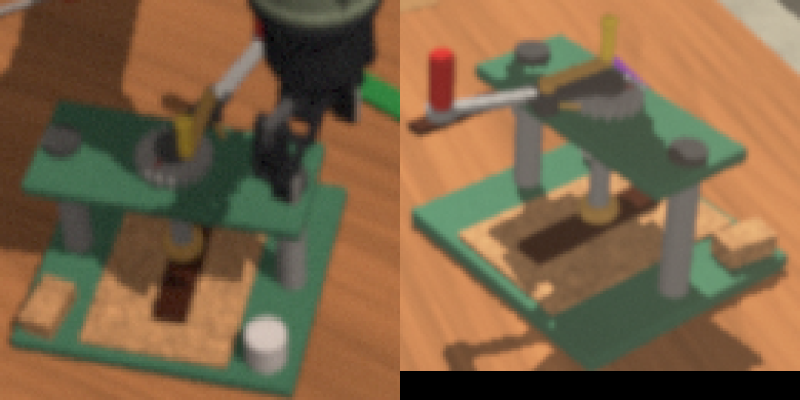

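The crop confirms it: the rosewood bridge lies under the brass foot on the cork (crop right, (580,230)). The red grip is at crop right (441,80) and the yellow knob at (609,36).

```bash
sed -i 's/^def cam(n):/import functools\n@functools.lru_cache\ndef cam(n):/' h.py; python3 - <<'E'
from h import *
a=np.load("pics/scene0.npz"); b=np.load("pics/side0.npz")
def tri(u1,u2):
    A=[];B=[]
    for n,(u,v) in (("scene",u1),("side",u2)):
        K,R,t=cam(n); d=R.T@np.linalg.inv(K)@[u,v,1]; d/=np.linalg.norm(d); o=-R.T@t; M=np.eye(3)-np.outer(d,d); A.append(M);B.append(M@o)
    return np.linalg.solve(sum(A),sum(B))
print("knob tri",tri((275.1,229.5),(363.2,227.6)), "knob planes",ray("scene",275.1,229.5,.201),ray("side",363.2,227.6,.205))
for n,q in(("scene",a),("side",b)):
    hh=cv2.cvtColor(q['p'],cv2.COLOR_RGB2HSV);m=cv2.inRange(hh,(40,50,20),(95,255,255))
    vs,us=np.nonzero(m); P=np.array([dep(n,u,v,q['d'][v,u]) for v,u in zip(vs,us)])
    for z in(.149,.02):
        s=(abs(P[:,2]-z)<.006)&(q['d'][vs,us]>0)&(P[:,0]>.42)&(P[:,1]>-.4)&(P[:,1]<.15)
        if s.sum()<20: print(n,z,s.sum()); continue
        W=np.array([ray(n,u,v,z)[:2] for u,v in zip(us[s],vs[s])])*1000
        R=cv2.minAreaRect(W.astype(np.float32)); print(n,z,s.sum(),R,cv2.boxPoints(R).round(0).tolist())
for n in("scene","side"):
    K,R,t=cam(n);print(n,(-R.T@t).round(3))
E
```

```text
knob tri [ 0.62326269 -0.11938153  0.19834278] knob planes [ 0.62301307 -0.11704927  0.201     ] [ 0.61896248 -0.13227964  0.205     ]
scene 0.149 1807 ((618.7807006835938, -134.60598754882812), (102.33895874023438, 235.9545135498047), 16.299558639526367) [[537.0, -36.0], [603.0, -262.0], [701.0, -233.0], [635.0, -7.0]]
scene 0.02 1057 ((620.9821166992188, -133.10809326171875), (226.4576873779297, 247.19424438476562), 16.95894432067871) [[477.0, -48.0], [549.0, -284.0], [765.0, -218.0], [693.0, 18.0]]
side 0.149 1256 ((609.1394653320312, -151.90191650390625), (100.85069274902344, 236.14706420898438), 16.47796058654785) [[527.0, -53.0], [594.0, -279.0], [691.0, -251.0], [624.0, -24.0]]
side 0.02 465 ((606.0146484375, -153.37205505371094), (223.23300170898438, 245.73936462402344), 17.188199996948242) [[463.0, -69.0], [536.0, -304.0], [749.0, -238.0], [676.0, -3.0]]
scene [1.368 0.416 1.237]
side [ 0.146 -1.043  0.773]
```

Yaw is about 16.6° in both views, but the two fixed cameras disagree by about 20 mm. I'll use the wrist camera to settle it.

```bash
cat >> h.py <<'E'
from scipy.spatial.transform import Rotation as Ro
def wpose():
    s=manip.read_state(); T=np.array(manip.camera_model("wrist")["T_tool_cam"]); K=np.array(manip.camera_model("wrist")["mtx"])
    q=s["tcp_rot"]; R=Ro.from_quat([q[1],q[2],q[3],q[0]]).as_matrix()
    return K,R@T[:3,:3],R@T[:3,3]+s["tcp_pos"]
def wray(W,u,v,z):
    K,R,o=W; d=R@np.linalg.inv(K)@[u,v,1]; return o+d*(z-o[2])/d[2]
def wproj(W,X):
    K,R,o=W; p=K@R.T@(np.array(X)-o); return p[:2]/p[2]
E
python3 - <<'E'
from h import *
W=wpose(); p,d=manip.grab_frame("wrist"); np.savez("pics/w0.npz",p=p,d=d); cv2.imwrite("pics/w0.png",p[:,:,::-1])
print(W[1].round(2),W[2].round(3))
for n,c in(("scene",(.6195,-.134)),("side",(.6075,-.1525))):
    print(n,wproj(W,[*c,.149]).round(), "base in",n,proj(n,[0,0,0]).round())
E
```

```text
[[ 1.    0.   -0.  ]
 [-0.   -0.96 -0.28]
 [-0.    0.28 -0.96]] [0.625 0.072 0.374]
scene [310. 441.] base in scene [408. 159.]
side [292. 465.] base in side [ 99. 318.]
```

View pics/w0.png

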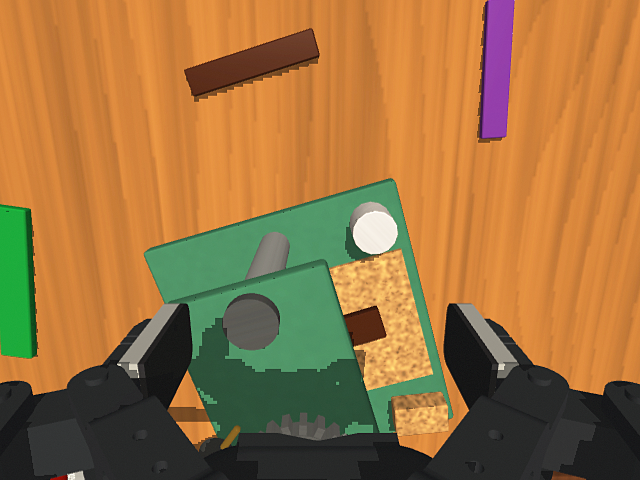

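The wrist view shows the bed corners at (395,180) and (146,250), the crosshead corner at (326,262), and the wheel cut off at the bottom. I'll lift and move over the press for a full view.

Emit:
apply_moves([
  [-10, -20, 30],
  [-10, -20, 30],
  [-10, -20, 30],
  [-10, -20, 30],
  [-10, -20, 20],
  [0, 0, 0],
], turn=[0, 0, 0, 0, 0, 0], grip=[1, 1, 1, 1, 1, 1])

```text
clock: 0.75
tcp_pos: [0.5746, -0.1032, 0.3882]
tcp_rot: [0.002, 0.709, 0.706, 0.001]
contact_force: [1.0, -0.1, 0.5]
finger_gap: 0.0855
grip_force: 0.0
```

```bash
python3 - <<'E'
from h import *
W=wpose(); p,d=manip.grab_frame("wrist"); np.savez("pics/w1.npz",p=p,d=d,K=W[0],R=W[1],o=W[2]); cv2.imwrite("pics/w1.png",p[:,:,::-1])
print(W[2].round(3))
E
```

```text
[ 0.574 -0.031  0.517]
```

View pics/w1.png

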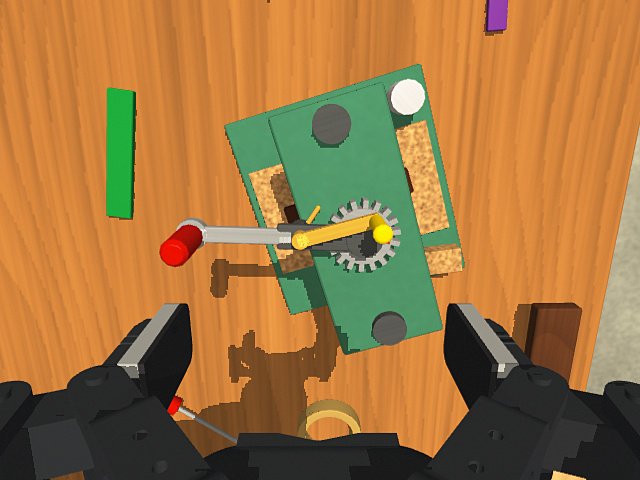

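The whole press is in view: grip top at (174,252), knob head at (383,233), lever pin at (300,240), wheel centre near (365,235), and column caps at (331,124) and (389,328).

```bash
python3 - <<'E'
from h import *
z=np.load("pics/w1.npz"); W=(z['K'],z['R'],z['o']); p=z['p']; d=z['d']
hh=cv2.cvtColor(p,cv2.COLOR_RGB2HSV)
def P(m):
    vs,us=np.nonzero(m&(d>0)); uv=np.c_[us,vs,np.ones(len(us))]; return (W[1]@(np.linalg.inv(W[0])@uv.T*d[vs,us])).T+W[2],us,vs
g=cv2.inRange(hh,(60,50,20),(90,255,255)).astype(bool)
X,us,vs=P(g)
for zz in(.149,.02):
    s=(abs(X[:,2]-zz)<.006)&(X[:,0]>.47)
    r=np.array([wray(W,u,v,zz)[:2] for u,v in zip(us[s],vs[s])])*1000
    print(zz,s.sum(),cv2.minAreaRect(r.astype(np.float32)), np.median(X[s,2]))
for nm,lo,hi,zt in(("red",(0,150,80),(6,255,255),.223),("yel",(26,150,120),(34,255,255),.221)):
    X,us,vs=P(cv2.inRange(hh,lo,hi).astype(bool)&(np.arange(480)[:,None]<300))
    s=abs(X[:,2]-zt)<.004
    r=np.array([wray(W,u,v,zt)[:2] for u,v in zip(us[s],vs[s])])*1000
    print(nm,s.sum(),np.c_[us[s],vs[s]].mean(0),"circle",cv2.minEnclosingCircle(r.astype(np.float32)),"depth mean",X[s].mean(0))
print("pin",wray(W,300,241,.18))
E
```

```text
0.149 21475 ((614.10546875, -139.65155029296875), (99.35457611083984, 234.2314453125), 16.508304595947266) 0.1496327886269102
0.02 7409 ((613.9567260742188, -139.06494140625), (226.54190063476562, 246.16053771972656), 16.50673484802246) 0.016628124476278594
red 615 [173.64065041 252.38699187] circle ((471.147705078125, -133.4622039794922), 10.836094856262207) depth mean [ 0.47078338 -0.13364309  0.22276232]
yel 252 [383.04365079 233.03174603] circle ((622.3226318359375, -120.31159973144531), 6.745197296142578) depth mean [ 0.62216992 -0.12026486  0.22120223]
pin [ 0.5606663 -0.1391619  0.18     ]
```

Axis C = (614.0, −139.4), handle at about +0.33 rad, knob at (622, −120), which is the wind-up side. I'll close the fingers, come down on the knob's +y side with the tips near z 192 mm, then push in −y.

Emit:
apply_moves([
  [16, 8, -20],
  [16, 8, -30],
  [15, 7, -30],
  [0, 0, -30],
  [0, 0, -30],
  [0, 0, -20],
  [0, 0, -14],
  [0, 0, -8],
  [0, 0, 0],
  [0, 0, 0],
], turn=[0, 0, 0, 0, 0, 0, 0, 0, 0, 0], grip=[0, 0, 0, 0, 0, 0, 0, 0, 0, 0], grip_force=20)

```text
clock: 1.8
tcp_pos: [0.6224, -0.0769, 0.2039]
tcp_rot: [0.0, 0.707, 0.707, 0.0]
contact_force: [0.5, 1.2, 0.1]
finger_gap: -0.0001
grip_force: 0.0
```

Emit:
apply_moves([
  [0, -8, 2],
  [0, -8, 0],
  [0, -6, 0],
  [0, -5, 0],
  [0, -5, 0],
  [0, -5, 0],
], turn=[0, 0, 0, 0, 0, 0], grip=[0, 0, 0, 0, 0, 0])

```text
clock: 2.4
tcp_pos: [0.6222, -0.1141, 0.2054]
tcp_rot: [0.0, 0.707, 0.707, 0.0]
contact_force: [1.9, 1.1, -0.3]
finger_gap: 0.0001
grip_force: 0.8
```

Emit:
apply_moves([
  [0, -4, 0],
  [0, -4, 0],
  [0, -4, 0],
  [0, -4, 0],
  [0, -4, 0],
  [0, 0, 0],
], turn=[0, 0, 0, 0, 0, 0], grip=[0, 0, 0, 0, 0, 0])

```text
clock: 3.0
tcp_pos: [0.6219, -0.1348, 0.2052]
tcp_rot: [0.0, 0.707, 0.707, -0.0]
contact_force: [0.7, -0.6, 0.3]
finger_gap: 0.0001
grip_force: 0.0
```

Emit:
apply_moves([
  [0, 20, 0],
  [0, 20, 10],
  [-5, 0, 35],
  [-10, 0, 40],
  [-15, -5, 40],
  [-20, -5, 40],
  [0, 0, 10],
  [0, 0, 0],
], turn=[0, 0, 0, 0, 0, 0, 0, 0], grip=[0, 0, 0, 0, 1, 1, 1, 1])

```text
clock: 3.8
tcp_pos: [0.5723, -0.104, 0.3822]
tcp_rot: [0.001, 0.707, 0.707, 0.001]
contact_force: [0.4, 0.3, -1.5]
finger_gap: 0.0583
grip_force: 0.0
```

```bash
cat > look.py <<'E'
import sys
from h import *
W=wpose(); p,d=manip.grab_frame("wrist"); cv2.imwrite("pics/%s.png"%sys.argv[1],p[:,:,::-1])
hh=cv2.cvtColor(p,cv2.COLOR_RGB2HSV); C=np.array([.614,-.1394])
for nm,lo,hi,zt in(("red",(0,150,80),(6,255,255),.223),("yel",(26,150,120),(34,255,255),.221)):
    vs,us=np.nonzero(cv2.inRange(hh,lo,hi)&(d>0)*np.uint8(255))
    X=(W[1]@(np.linalg.inv(W[0])@np.c_[us,vs,np.ones(len(us))].T*d[vs,us])).T+W[2]
    s=abs(X[:,2]-zt)<.005
    if s.sum()<15: print(nm,"none"); continue
    c=np.array([wray(W,u,v,zt)[:2] for u,v in zip(us[s],vs[s])]); (x,y),r=cv2.minEnclosingCircle((c*1000).astype(np.float32)); x/=1000;y/=1000
    print(nm,s.sum(),round(x,4),round(y,4),"r",round(r,1))
    if nm=="red":
        e=np.array([x,y])-C; th=np.radians(196.5)-np.arctan2(e[1],e[0])%(2*np.pi); print(" handle",th.round(3),"R",np.hypot(*e).round(4)); e/=np.hypot(*e)
    else:
        k=np.array([x,y])-C-.054*e; n=np.array([-e[1],e[0]]); print(" lever",np.arcsin(k@n/.064).round(3))
s=manip.read_state(); print(s["clock"],s["tcp_pos"],s["contact_force"])
E
python3 look.py w2
```

```text
red 654 0.4708 -0.1333 r 10.7
 handle 0.331 R 0.1433
yel 246 0.6203 -0.1587 r 7.3
 lever 0.302
3.85 [ 0.57214526 -0.10381312  0.38040396] [ 1.0019572   0.58132822 -0.52559912]
```

View pics/w2.png

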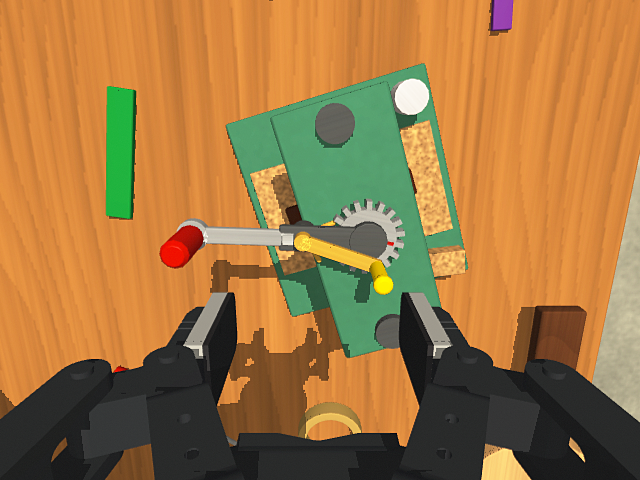

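The lever is over at +0.30 (knob head now at (384,284), pin at (302,241)), and the handle hasn't moved (+0.33). Next I'll turn the tool so the jaws close along the swing tangent and come down around the red grip.

Emit:
apply_moves([
  [-20, -6, 0],
  [-20, -6, -10],
  [-20, -6, -15],
  [-20, -6, -15],
  [-21, -5, -15],
  [0, 0, -15],
  [0, 0, -15],
  [0, 0, -15],
  [0, 0, -15],
  [0, 0, 0],
], turn=[-8.1, -8.1, -8.1, -8.1, -8.1, -8.1, -8.1, -8.1, -8.2, 0], grip=[1, 1, 1, 1, 1, 1, 1, 1, 1, 1])

```text
clock: 4.85
tcp_pos: [0.4699, -0.1324, 0.2625]
tcp_rot: [-0.0, 0.989, 0.147, -0.002]
contact_force: [0.1, -0.4, 0.4]
finger_gap: 0.0855
grip_force: 0.0
```

```bash
python3 look.py w3
```

```text
red 1792 0.4714 -0.1345 r 10.8
 handle 0.323 R 0.1427
yel none
4.9 [ 0.47039892 -0.13255001  0.26382206] [0.10489585 1.29707502 0.8128367 ]
```

Emit:
apply_moves([
  [1, -1, -15],
  [0, 0, -20],
  [0, 0, -18],
  [0, 0, -13],
  [0, 0, 0],
  [0, 0, 0],
  [0, 0, 0],
  [0, 0, 0],
], turn=[0, 0, 0, 0, 0, 0, 0, 0], grip=[1, 1, 1, 1, 0.32, 0.32, 0.32, 0.32])

```text
clock: 5.7
tcp_pos: [0.4723, -0.1341, 0.2]
tcp_rot: [0.0, 0.989, 0.148, 0.001]
contact_force: [0.2, 0.7, -0.4]
finger_gap: 0.0284
grip_force: 0.0
```

```bash
cat > arc.py <<'E'
import sys, numpy as np
# arc.py th0 th1 n [R]: rounded rows along the swing
a,b,n=float(sys.argv[1]),float(sys.argv[2]),int(sys.argv[3]); R=float(sys.argv[4]) if len(sys.argv)>4 else 143
t=np.radians(196.5)-np.linspace(a,b,n+1); P=np.c_[614+R*np.cos(t),-139.4+R*np.sin(t)]; P=np.round(P)
print([[int(x),int(y),0] for x,y in np.diff(P,axis=0)], P[0],P[-1])
E
python3 arc.py .325 -.61 18; python3 arc.py -.61 .58 20
```

```text
[[0, -8, 0], [0, -7, 0], [1, -7, 0], [1, -8, 0], [2, -7, 0], [1, -7, 0], [3, -7, 0], [2, -7, 0], [3, -7, 0], [3, -7, 0], [4, -6, 0], [4, -7, 0], [4, -6, 0], [5, -5, 0], [5, -6, 0], [5, -5, 0], [5, -5, 0], [6, -5, 0]] [ 471. -134.] [ 525. -251.]
[[-7, 5, 0], [-6, 6, 0], [-6, 6, 0], [-5, 7, 0], [-5, 7, 0], [-5, 7, 0], [-4, 7, 0], [-3, 8, 0], [-4, 8, 0], [-2, 8, 0], [-3, 8, 0], [-2, 8, 0], [-1, 9, 0], [-1, 8, 0], [0, 9, 0], [0, 8, 0], [1, 9, 0], [1, 8, 0], [2, 9, 0], [2, 8, 0]] [ 525. -251.] [477. -98.]
```

Emit:
apply_moves([
  [0, -8, 0],
  [0, -7, 0],
  [1, -7, 0],
  [1, -8, 0],
  [2, -7, 0],
  [1, -7, 0],
  [3, -7, 0],
  [2, -7, 0],
  [3, -7, 0],
  [3, -7, 0],
], turn=[0, 0, 0, 0, 0, 0, 0, 0, 0, 0], grip=[0.32, 0.32, 0.32, 0.32, 0.32, 0.32, 0.32, 0.32, 0.32, 0.32])

```text
clock: 6.7
tcp_pos: [0.4882, -0.2065, 0.1992]
tcp_rot: [-0.0, 0.989, 0.148, -0.0]
contact_force: [-0.6, 1.4, 0.4]
finger_gap: 0.0274
grip_force: 0.8
```

```bash
python3 - <<'E'
from h import *
p,d=manip.grab_frame("side"); s=np.load("pics/side0.npz")
o=np.zeros((390,800,3),np.uint8); o[:,:400]=cv2.resize(s['p'][215:345,290:423],(400,390),interpolation=3); o[:,400:]=cv2.resize(p[215:345,290:423],(400,390),interpolation=3)
cv2.imwrite("pics/s1.png",o[:,:,::-1])
E
python3 look.py w4
```

```text
red 3788 0.4879 -0.2053 r 11.2
 handle -0.194 R 0.1423
yel none
6.8 [ 0.48830432 -0.2070842   0.19922618] [ 0.54214885  1.07388777 -0.17263737]
```

View pics/s1.png

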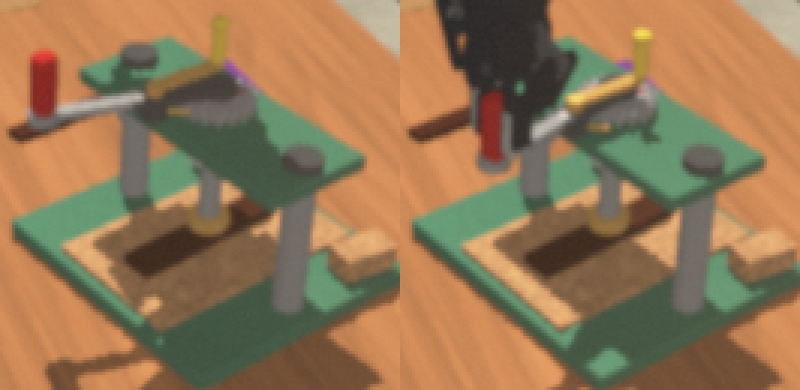

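The handle follows the jaws (right panel, grip at (490,130)), and the foot at (608,220) is at the same height as before, so it free-wheels. I'll continue to the back stop.

Emit:
apply_moves([
  [4, -6, 0],
  [4, -7, 0],
  [4, -6, 0],
  [5, -5, 0],
  [5, -6, 0],
  [5, -5, 0],
  [4, -4, 0],
  [3, -3, 0],
  [2, -2, 0],
  [0, 0, 0],
], turn=[0, 0, 0, 0, 0, 0, 0, 0, 0, 0], grip=[0.32, 0.32, 0.32, 0.32, 0.32, 0.32, 0.32, 0.32, 0.32, 0.32])

```text
clock: 7.8
tcp_pos: [0.5242, -0.2503, 0.1993]
tcp_rot: [0.0, 0.989, 0.148, 0.0]
contact_force: [0.0, -0.3, -0.1]
finger_gap: 0.0276
grip_force: 0.0
```

```bash
python3 look.py w5; python3 arc.py -.60 .58 20
```

```text
red 3744 0.5212 -0.2483 r 11.1
 handle -0.577 R 0.1431
yel none
7.85 [ 0.52404177 -0.25015844  0.1993078 ] [-0.41471643 -0.09804699  0.62947505]
[[-7, 5, 0], [-6, 6, 0], [-5, 6, 0], [-6, 7, 0], [-5, 7, 0], [-4, 7, 0], [-4, 7, 0], [-4, 8, 0], [-3, 8, 0], [-3, 8, 0], [-2, 8, 0], [-2, 8, 0], [-1, 8, 0], [-1, 9, 0], [0, 8, 0], [0, 9, 0], [1, 8, 0], [1, 8, 0], [2, 9, 0], [2, 8, 0]] [ 524. -250.] [477. -98.]
```

Emit:
apply_moves([
  [2, -2, 0],
  [1, -1, 0],
  [1, -1, 0],
  [0, 0, 0],
], turn=[0, 0, 0, 0], grip=[0.32, 0.32, 0.32, 0.32])

```text
clock: 8.25
tcp_pos: [0.5281, -0.2541, 0.1993]
tcp_rot: [0.0, 0.989, 0.148, 0.0]
contact_force: [-0.5, 1.0, -0.1]
finger_gap: 0.0272
grip_force: 0.4
```

```bash
python3 look.py w6; python3 arc.py -.62 .56 20 
```

```text
red 3756 0.5256 -0.2522 r 11.2
 handle -0.618 R 0.1433
yel none
8.3 [ 0.52804054 -0.2541152   0.19930167] [-0.08692917  0.82878423 -0.23940965]
[[-6, 5, 0], [-7, 6, 0], [-5, 6, 0], [-6, 7, 0], [-5, 6, 0], [-5, 7, 0], [-4, 8, 0], [-4, 7, 0], [-3, 8, 0], [-3, 8, 0], [-2, 8, 0], [-2, 8, 0], [-2, 9, 0], [-1, 8, 0], [0, 8, 0], [0, 9, 0], [1, 8, 0], [1, 9, 0], [1, 8, 0], [2, 8, 0]] [ 526. -252.] [ 476. -101.]
```

Emit:
apply_moves([
  [-6, 5, 0],
  [-7, 6, 0],
  [-5, 6, 0],
  [-6, 7, 0],
  [-5, 6, 0],
  [-5, 7, 0],
  [-4, 8, 0],
  [-4, 7, 0],
  [-3, 8, 0],
  [-3, 8, 0],
  [-2, 8, 0],
  [-2, 8, 0],
  [-2, 9, 0],
  [-1, 8, 0],
  [0, 8, 0],
  [0, 9, 0],
  [1, 8, 0],
  [1, 9, 0],
  [1, 8, 0],
  [2, 8, 0],
], turn=[0, 0, 0, 0, 0, 0, 0, 0, 0, 0, 0, 0, 0, 0, 0, 0, 0, 0, 0, 0], grip=[0.32, 0.32, 0.32, 0.32, 0.32, 0.32, 0.32, 0.32, 0.32, 0.32, 0.32, 0.32, 0.32, 0.32, 0.32, 0.32, 0.32, 0.32, 0.32, 0.32])

```text
clock: 10.3
tcp_pos: [0.4779, -0.1032, 0.1994]
tcp_rot: [0.0, 0.989, 0.148, 0.0]
contact_force: [1.2, -7.5, -0.5]
finger_gap: 0.0274
grip_force: 3.4
```

```bash
python3 look.py w7;python3 arc.py .54 -.61 18
```

```text
red 3731 0.476 -0.1067 r 11.2
 handle 0.52 R 0.1418
yel none
10.35 [ 0.47824491 -0.1018456   0.19939126] [ 1.56236216 -4.37246219 -0.46657866]
[[-2, -9, 0], [-2, -9, 0], [-1, -9, 0], [0, -9, 0], [0, -9, 0], [1, -9, 0], [2, -9, 0], [2, -9, 0], [2, -9, 0], [4, -8, 0], [3, -9, 0], [5, -8, 0], [4, -8, 0], [6, -7, 0], [5, -7, 0], [6, -7, 0], [7, -6, 0], [7, -6, 0]] [ 476. -104.] [ 525. -251.]
```

The stroke drove the screw (about 5–7 N at the end). Now the return swing.

Emit:
apply_moves([
  [-2, -9, 0],
  [-2, -9, 0],
  [-1, -9, 0],
  [0, -9, 0],
  [0, -9, 0],
  [1, -9, 0],
  [2, -9, 0],
  [2, -9, 0],
  [2, -9, 0],
  [4, -8, 0],
  [3, -9, 0],
  [5, -8, 0],
  [4, -8, 0],
  [6, -7, 0],
  [5, -7, 0],
  [6, -7, 0],
  [6, -6, 0],
  [6, -6, 0],
  [1, -2, 0],
  [0, 0, 0],
], turn=[0, 0, 0, 0, 0, 0, 0, 0, 0, 0, 0, 0, 0, 0, 0, 0, 0, 0, 0, 0], grip=[0.32, 0.32, 0.32, 0.32, 0.32, 0.32, 0.32, 0.32, 0.32, 0.32, 0.32, 0.32, 0.32, 0.32, 0.32, 0.32, 0.32, 0.32, 0.32, 0.32])

```text
clock: 12.35
tcp_pos: [0.526, -0.2524, 0.1991]
tcp_rot: [0.0, 0.989, 0.148, -0.0]
contact_force: [-0.3, -0.0, 0.6]
finger_gap: 0.0272
grip_force: 0.0
```

```bash
python3 look.py w8
```

```text
red 3761 0.5241 -0.2509 r 11.1
 handle -0.604 R 0.1433
yel none
12.4 [ 0.5258677  -0.25209421  0.19918769] [-0.52962436 -0.67041698 -0.96914064]
```

Before the final stroke I want to know how much screw turn remains. I'll lift briefly and read the wheel's red mark, seen earlier at about (390,242) in w2.

Emit:
apply_moves([
  [0, 0, 30],
  [0, 0, 40],
  [11, 16, 40],
  [20, 30, 40],
  [25, 35, 30],
  [25, 35, 0],
  [20, 30, 0],
  [10, 15, 0],
  [0, 0, 0],
], turn=[0, 0, 0, 0, 0, 0, 0, 0, 0], grip=[0.32, 0.32, 0.32, 0.32, 0.32, 0.32, 0.32, 0.32, 0.32])

```text
clock: 13.3
tcp_pos: [0.6352, -0.092, 0.3744]
tcp_rot: [-0.0, 0.989, 0.15, -0.0]
contact_force: [-0.7, 0.1, -0.5]
finger_gap: 0.0272
grip_force: 0.0
```

```bash
cat > mark.py <<'E'
from h import *
import sys
W=wpose(); p,d=manip.grab_frame("wrist"); cv2.imwrite("pics/%s.png"%sys.argv[1],p[:,:,::-1])
u,v=wproj(W,[.614,-.1394,.165]); print("centre px",u,v)
hh=cv2.cvtColor(p,cv2.COLOR_RGB2HSV); m=cv2.inRange(hh,(0,110,80),(8,255,255))|cv2.inRange(hh,(172,110,80),(180,255,255))
vs,us=np.nonzero(m)
for z in (.16,.165):
    X=np.array([wray(W,a,b,z)[:2] for a,b in zip(us,vs)])-[.614,-.1394]; r=np.hypot(*X.T); s=r<.036
    if s.any(): c=X[s].mean(0); print(z,s.sum(),us[s].mean(),vs[s].mean(),"r",np.hypot(*c).round(4),"clockwise from press +x",(np.radians(16.5)-np.arctan2(c[1],c[0])).round(3))
u,v=int(u),int(v); c=p[max(v-60,0):v+60,max(u-80,0):u+80]; cv2.imwrite("pics/%sc.png"%sys.argv[1],cv2.resize(c,None,fx=5,fy=5,interpolation=3)[:,:,::-1])
E
python3 mark.py w9
python3 - <<'E'
from h import *
# old frame w2: TCP pose known
p=cv2.imread("pics/w2.png")[:,:,::-1]; K,_,_=wpose()
T=np.array(manip.camera_model("wrist")["T_tool_cam"]); q=[.707,.707,0.001,.001]
R=Ro.from_quat(q).as_matrix(); W=(K,R@T[:3,:3],R@T[:3,3]+[.5722,-.1039,.3810])
hh=cv2.cvtColor(np.ascontiguousarray(p),cv2.COLOR_RGB2HSV); m=cv2.inRange(hh,(0,110,80),(8,255,255))|cv2.inRange(hh,(172,110,80),(180,255,255))
vs,us=np.nonzero(m); X=np.array([wray(W,a,b,.165)[:2] for a,b in zip(us,vs)])-[.614,-.1394]; s=np.hypot(*X.T)<.036
c=X[s].mean(0); print("w2",s.sum(),us[s].mean(),vs[s].mean(),np.hypot(*c),np.radians(16.5)-np.arctan2(c[1],c[0]))
E
```

```text
centre px 365.3771331387228 238.4337404372175
w2 25 390.04 243.16 0.020406195991365075 0.5332095752101398
```

View pics/w9c.png

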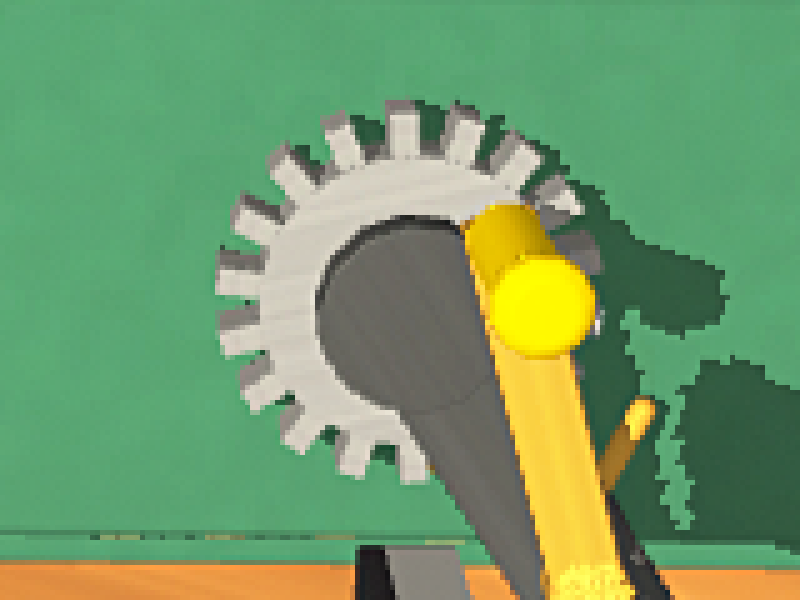

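The mark is now hidden under the lever, which fits it having turned from 0.53 to between 1.3 and 1.7. The tooth phase (18-fold) gives the turn exactly.

```bash
python3 - <<'E'
from h import *
T=np.array(manip.camera_model("wrist")["T_tool_cam"]); K=wpose()[0]
def W(q,t):
    R=Ro.from_quat(q).as_matrix(); return (K,R@T[:3,:3],R@T[:3,3]+np.array(t))
A=np.linspace(0,2*np.pi,720,endpoint=False)
for nm,w in(("w1",W([.709,.706,.001,.002],[.5743,-.1032,.3880])),("w2",W([.707,.707,.001,.001],[.5722,-.1039,.3810])),("w9",wpose())):
    p=cv2.imread("pics/%s.png"%nm); sat=cv2.cvtColor(p,cv2.COLOR_BGR2HSV)[:,:,1].astype(np.float32)
    for z in(.160,.165):
        # fit centre: maximise 18th harmonic at r=29mm over small offsets
        best=(0,)
        for dx in np.arange(-4,5)*1e-3:
            for dy in np.arange(-4,5)*1e-3:
                th=np.radians(16.5)-A; uv=np.array([wproj(w,[.614+dx+.0295*np.cos(t),-.1394+dy+.0295*np.sin(t),z]) for t in th],np.float32)
                g=(cv2.remap(sat,uv[None,:,0],uv[None,:,1],1)[0]<50).astype(float); f=(g*np.exp(-18j*A)).mean()
                if abs(f)>best[0]: best=(abs(f),dx,dy,(-np.angle(f)/18)%(np.pi/9))
        print(nm,z,best)
E
```

```text
w1 0.16 (np.float64(0.23439891303094698), np.float64(0.0), np.float64(-0.001), np.float64(0.14888967931794791))
w1 0.165 (np.float64(0.23105770333721817), np.float64(-0.001), np.float64(0.0), np.float64(0.1450853491856521))
w2 0.16 (np.float64(0.18914508743477132), np.float64(0.0), np.float64(-0.001), np.float64(0.14787021377656018))
w2 0.165 (np.float64(0.19983877320163868), np.float64(-0.001), np.float64(0.001), np.float64(0.15416754070588837))
w9 0.16 (np.float64(0.19746677068092902), np.float64(0.0), np.float64(-0.003), np.float64(0.2755333945730022))
w9 0.165 (np.float64(0.1999245478394295), np.float64(0.001), np.float64(-0.002), np.float64(0.2783160772526805))
```

The tooth phase shows the screw turned 0.826 rad. The mark read 0.53 as found, the only placement that falls in the stated range. The spindle is therefore about 1.36 with about 1.25 to go: one nearly full stroke, then a short one. Back to the grip.

Emit:
apply_moves([
  [-10, -15, 0],
  [-20, -30, 0],
  [-25, -35, 0],
  [-25, -35, -30],
  [-20, -30, -30],
  [-11, -16, -20],
  [0, 0, 0],
  [0, 0, -30],
  [0, 0, -35],
  [0, 0, -23],
  [0, 0, -8],
  [0, 0, 0],
], turn=[0, 0, 0, 0, 0, 0, 0, 0, 0, 0, 0, 0], grip=[0.6, 0.6, 0.6, 0.6, 0.6, 0.6, 0.6, 0.6, 0.6, 0.6, 0.32, 0.32])

```text
clock: 14.55
tcp_pos: [0.5241, -0.2546, 0.2005]
tcp_rot: [-0.0, 0.989, 0.147, -0.0]
contact_force: [-0.4, 0.7, 0.5]
finger_gap: 0.0274
grip_force: 0.0
```

```bash
python3 look.py w10; python3 arc.py -.605 .595 22
```

```text
red 3748 0.525 -0.2519 r 11.2
 handle -0.613 R 0.1434
yel none
14.6 [ 0.52458036 -0.25465705  0.20143696] [-0.73527271  0.42324489 -0.34236656]
[[-6, 5, 0], [-5, 6, 0], [-6, 5, 0], [-5, 6, 0], [-4, 6, 0], [-5, 7, 0], [-4, 7, 0], [-3, 7, 0], [-4, 7, 0], [-2, 7, 0], [-3, 7, 0], [-2, 8, 0], [-2, 7, 0], [-1, 8, 0], [-1, 8, 0], [0, 8, 0], [0, 8, 0], [1, 7, 0], [0, 8, 0], [2, 8, 0], [2, 7, 0], [2, 8, 0]] [ 524. -251.] [478. -96.]
```

Emit:
apply_moves([
  [-4, 6, 0],
  [-5, 7, 0],
  [-6, 7, 0],
  [-5, 6, 0],
  [-4, 6, 0],
  [-5, 7, 0],
  [-4, 7, 0],
  [-3, 7, 0],
  [-4, 7, 0],
  [-2, 7, 0],
  [-3, 7, 0],
], turn=[0, 0, 0, 0, 0, 0, 0, 0, 0, 0, 0], grip=[0.32, 0.32, 0.32, 0.32, 0.32, 0.32, 0.32, 0.32, 0.32, 0.32, 0.32])

```text
clock: 15.7
tcp_pos: [0.4798, -0.1804, 0.2017]
tcp_rot: [0.001, 0.989, 0.148, 0.001]
contact_force: [2.6, -6.0, 1.6]
finger_gap: 0.0273
grip_force: 3.1
```

Emit:
apply_moves([
  [-2, 8, 0],
  [-2, 7, 0],
  [-1, 8, 0],
  [-1, 8, 0],
  [0, 8, 0],
  [0, 8, 0],
  [1, 7, 0],
  [0, 8, 0],
  [2, 8, 0],
  [2, 7, 0],
  [1, 4, 0],
  [1, 2, 0],
  [0, 0, 0],
], turn=[0, 0, 0, 0, 0, 0, 0, 0, 0, 0, 0, 0, 0], grip=[0.32, 0.32, 0.32, 0.32, 0.32, 0.32, 0.32, 0.32, 0.32, 0.32, 0.32, 0.32, 0.32])

```text
clock: 17.0
tcp_pos: [0.481, -0.0973, 0.2016]
tcp_rot: [0.001, 0.989, 0.148, 0.001]
contact_force: [1.5, -5.6, 4.6]
finger_gap: 0.0277
grip_force: 2.8
```

```bash
python3 look.py w11;python3 arc.py .58 -.61 18
```

```text
red 3558 0.4774 -0.1014 r 11.1
 handle 0.559 R 0.1418
yel none
17.05 [ 0.48088964 -0.09736753  0.20158269] [ 0.95612308 -4.27987891  3.10775224]
[[-2, -9, 0], [-2, -10, 0], [-1, -9, 0], [-1, -9, 0], [0, -10, 0], [1, -9, 0], [1, -10, 0], [2, -9, 0], [3, -9, 0], [3, -9, 0], [3, -9, 0], [5, -8, 0], [4, -8, 0], [6, -8, 0], [6, -7, 0], [6, -8, 0], [7, -6, 0], [7, -6, 0]] [477. -98.] [ 525. -251.]
```

Emit:
apply_moves([
  [-2, -9, 0],
  [-2, -10, 0],
  [-1, -9, 0],
  [-1, -9, 0],
  [0, -10, 0],
  [1, -9, 0],
  [1, -10, 0],
  [2, -9, 0],
  [3, -9, 0],
  [3, -9, 0],
  [3, -9, 0],
  [5, -8, 0],
  [4, -8, 0],
  [5, -7, -2],
  [0, 0, 0],
], turn=[0, 0, 0, 0, 0, 0, 0, 0, 0, 0, 0, 0, 0, 0, 0], grip=[0.32, 0.32, 0.32, 0.32, 0.32, 0.32, 0.32, 0.32, 0.32, 0.32, 0.32, 0.32, 0.32, 0.32, 0.32])

```text
clock: 18.55
tcp_pos: [0.502, -0.2231, 0.1981]
tcp_rot: [0.0, 0.989, 0.147, -0.0]
contact_force: [-0.3, -0.2, 0.9]
finger_gap: 0.0278
grip_force: 0.0
```

```bash
python3 look.py w12; python3 arc.py -.34 .3 22
```

```text
red 3789 0.4981 -0.2221 r 11.4
 handle -0.332 R 0.1424
yel none
18.6 [ 0.50170246 -0.22251949  0.19812744] [ 0.51163571 -0.49650218  0.11957516]
[[-2, 3, 0], [-2, 3, 0], [-3, 4, 0], [-2, 4, 0], [-2, 3, 0], [-2, 4, 0], [-1, 4, 0], [-2, 4, 0], [-2, 3, 0], [-1, 4, 0], [-1, 4, 0], [-1, 4, 0], [-2, 4, 0], [-1, 4, 0], [0, 4, 0], [-1, 4, 0], [-1, 5, 0], [0, 4, 0], [-1, 4, 0], [0, 4, 0], [0, 4, 0], [0, 4, 0]] [ 498. -223.] [ 471. -138.]
```

Emit:
apply_moves([
  [-4, 5, 0],
  [-4, 5, 0],
  [-3, 5, 0],
  [-3, 5, 0],
  [-3, 5, 0],
  [-3, 5, 0],
  [-1, 2, 0],
  [0, 0, 0],
], turn=[0, 0, 0, 0, 0, 0, 0, 0], grip=[0.32, 0.32, 0.32, 0.32, 0.32, 0.32, 0.32, 0.32])

```text
clock: 19.4
tcp_pos: [0.4805, -0.1902, 0.1986]
tcp_rot: [0.0, 0.989, 0.148, 0.0]
contact_force: [0.4, -5.8, -1.7]
finger_gap: 0.0272
grip_force: 2.4
```

```bash
python3 look.py w13
```

```text
red 3849 0.482 -0.192 r 11.1
 handle -0.091 R 0.1421
yel none
19.45 [ 0.4804979  -0.19029     0.19860785] [ 0.37534788 -4.29725071 -0.34054242]
```

Emit:
apply_moves([
  [-1, 2, 0],
  [-1, 2, 0],
  [0, 0, 0],
], turn=[0, 0, 0], grip=[0.32, 0.32, 0.32])

```text
clock: 19.75
tcp_pos: [0.4785, -0.1863, 0.1986]
tcp_rot: [0.0, 0.989, 0.148, 0.0]
contact_force: [1.4, -5.9, -1.5]
finger_gap: 0.027
grip_force: 2.7
```

Emit:
apply_moves([
  [-1, 2, 0],
  [-1, 2, 0],
  [0, 0, 0],
], turn=[0, 0, 0], grip=[0.32, 0.32, 0.32])

```text
clock: 20.05
tcp_pos: [0.4766, -0.1823, 0.1986]
tcp_rot: [0.0, 0.989, 0.148, 0.0]
contact_force: [0.9, -4.9, -1.0]
finger_gap: 0.0275
grip_force: 2.7
```

Emit:
apply_moves([
  [-1, 2, 0],
  [0, 2, 0],
  [0, 0, 0],
], turn=[0, 0, 0], grip=[0.32, 0.32, 0.32])

```text
clock: 20.35
tcp_pos: [0.4757, -0.1783, 0.1986]
tcp_rot: [0.0, 0.989, 0.148, 0.0]
contact_force: [1.6, -6.0, -0.2]
finger_gap: 0.0271
grip_force: 2.9
```

Emit:
apply_moves([
  [-1, 2, 0],
  [0, 2, 0],
  [0, 0, 0],
], turn=[0, 0, 0], grip=[0.32, 0.32, 0.32])

```text
clock: 20.65
tcp_pos: [0.4746, -0.1744, 0.1986]
tcp_rot: [0.0, 0.989, 0.148, 0.0]
contact_force: [1.8, -6.7, -1.2]
finger_gap: 0.0272
grip_force: 3.0
```

Emit:
apply_moves([
  [0, 2, 0],
  [-1, 1, 0],
  [0, 0, 0],
], turn=[0, 0, 0], grip=[0.32, 0.32, 0.32])

```text
clock: 20.95
tcp_pos: [0.4736, -0.1715, 0.1986]
tcp_rot: [0.0, 0.989, 0.148, 0.0]
contact_force: [1.7, -6.1, -1.9]
finger_gap: 0.0274
grip_force: 3.2
```

Emit:
apply_moves([
  [0, 2, 0],
  [0, 1, 0],
  [0, 0, 0],
], turn=[0, 0, 0], grip=[0.32, 0.32, 0.32])

```text
clock: 21.25
tcp_pos: [0.4736, -0.1687, 0.1986]
tcp_rot: [0.001, 0.989, 0.148, 0.0]
contact_force: [1.5, -7.3, -1.5]
finger_gap: 0.027
grip_force: 3.7
```

Emit:
apply_moves([
  [-1, 2, 0],
  [0, 0, 0],
  [0, 0, 0],
], turn=[0, 0, 0], grip=[0.32, 0.32, 0.32])

```text
clock: 21.55
tcp_pos: [0.4727, -0.167, 0.1987]
tcp_rot: [0.001, 0.989, 0.148, 0.0]
contact_force: [2.7, -8.6, -2.1]
finger_gap: 0.027
grip_force: 4.5
```

Emit:
apply_moves([
  [0, 1, 0],
  [0, 0, 0],
  [0, 0, 0],
], turn=[0, 0, 0], grip=[0.32, 0.32, 0.32])

```text
clock: 21.85
tcp_pos: [0.4728, -0.1661, 0.1987]
tcp_rot: [0.001, 0.989, 0.147, 0.0]
contact_force: [3.4, -9.9, -1.2]
finger_gap: 0.0271
grip_force: 4.9
```

Emit:
apply_moves([
  [0, 1, 0],
  [0, 1, 0],
  [0, 0, 0],
], turn=[0, 0, 0], grip=[0.32, 0.32, 0.32])

```text
clock: 22.15
tcp_pos: [0.4727, -0.1642, 0.1987]
tcp_rot: [0.001, 0.989, 0.147, 0.0]
contact_force: [2.7, -10.8, -2.2]
finger_gap: 0.0272
grip_force: 5.6
```

```bash
python3 look.py w14
```

```text
red 3857 0.4748 -0.1665 r 11.2
 handle 0.096 R 0.1419
yel none
22.2 [ 0.47272748 -0.16428407  0.19870001] [  2.17638287 -11.25406957  -2.23123873]
```

Emit:
apply_moves([
  [0, 1, 0],
  [0, 1, 0],
  [0, 0, 0],
], turn=[0, 0, 0], grip=[0.32, 0.32, 0.32])

```text
clock: 22.5
tcp_pos: [0.4728, -0.1624, 0.1987]
tcp_rot: [0.001, 0.989, 0.147, 0.001]
contact_force: [2.4, -12.2, -2.5]
finger_gap: 0.0276
grip_force: 6.3
```

```bash
python3 look.py w15; python3 - <<'E'
from h import *
s=manip.read_state(); print(s["contact_force"],s["torque"],s["finger_gap"],s["grip_force"])
E
```

```text
red 3849 0.4743 -0.1649 r 11.0
 handle 0.108 R 0.142
yel none
22.55 [ 0.47277924 -0.16246286  0.19873074] [  2.48045179 -11.89277432  -2.62574533]
[  2.48045179 -11.89277432  -2.62574533] [-2.52665479e+00 -5.95738806e-01 -1.50631590e-04] 0.027462092444462096 6.277951253941865
```

Emit:
apply_moves([
  [0, 1, 0],
  [0, 1, 0],
  [0, 0, 0],
  [0, 0, 0],
], turn=[0, 0, 0, 0], grip=[0.32, 0.32, 0.32, 0.32])

```text
clock: 22.95
tcp_pos: [0.4729, -0.1607, 0.1988]
tcp_rot: [0.001, 0.989, 0.147, 0.001]
contact_force: [3.9, -13.3, -2.4]
finger_gap: 0.0279
grip_force: 7.0
```

```bash
python3 look.py w16
```

```text
red 3828 0.4741 -0.1633 r 11.0
 handle 0.119 R 0.1419
yel none
23.0 [ 0.47287938 -0.16068876  0.198747  ] [  3.52218699 -13.62928355  -3.00578373]
```

Emit:
apply_moves([
  [0, 1, 0],
  [0, 1, 0],
  [0, 0, 0],
  [0, 0, 0],
], turn=[0, 0, 0, 0], grip=[0.32, 0.32, 0.32, 0.32])

```text
clock: 23.4
tcp_pos: [0.473, -0.1589, 0.1988]
tcp_rot: [0.001, 0.989, 0.147, 0.001]
contact_force: [5.0, -15.1, -3.0]
finger_gap: 0.028
grip_force: 7.7
```

```bash
python3 look.py w17
```

```text
red 3806 0.4739 -0.1616 r 11.0
 handle 0.131 R 0.1419
yel none
23.45 [ 0.47299665 -0.15884656  0.19879934] [  4.28811733 -14.48267566  -3.31353943]
```

It came up firm: force climbed steadily from about 6 to 15.5 N, which is enough. I'll ease off, lift away and check the wheel phase.

Emit:
apply_moves([
  [0, -2, 0],
  [0, -2, 0],
  [0, -2, 0],
  [0, 0, 0],
  [0, 0, 0],
  [0, 0, 20],
  [0, 0, 40],
  [20, 8, 40],
  [40, 20, 40],
  [45, 20, 30],
  [40, 15, 10],
  [20, 10, 0],
  [0, 0, 0],
], turn=[0, 0, 0, 0, 0, 0, 0, 0, 0, 0, 0, 0, 0], grip=[0.32, 0.32, 0.32, 0.5, 0.5, 0.5, 0.5, 0.5, 0.5, 0.5, 0.5, 0.5, 0.5])

```text
clock: 24.75
tcp_pos: [0.6268, -0.0932, 0.3668]
tcp_rot: [-0.001, 0.989, 0.15, -0.0]
contact_force: [-0.1, -0.1, -0.2]
finger_gap: 0.0428
grip_force: 0.0
```

```bash
python3 mark.py w20; python3 - <<'E'
from h import *
A=np.linspace(0,2*np.pi,720,endpoint=False); w=wpose()
p=cv2.imread("pics/w20.png"); sat=cv2.cvtColor(p,cv2.COLOR_BGR2HSV)[:,:,1].astype(np.float32)
for z in(.160,.165):
    best=(0,)
    for dx in np.arange(-4,5)*1e-3:
        for dy in np.arange(-4,5)*1e-3:
            th=np.radians(16.5)-A; uv=np.array([wproj(w,[.614+dx+.0295*np.cos(t),-.1394+dy+.0295*np.sin(t),z]) for t in th],np.float32)
            g=(cv2.remap(sat,uv[None,:,0],uv[None,:,1],1)[0]<50).astype(float); f=(g*np.exp(-18j*A)).mean()
            if abs(f)>best[0]: best=(abs(f).round(3),dx,dy,((-np.angle(f)/18)%(np.pi/9)).round(3))
    print(z,best)
E
python3 look.py w21
```

```text
centre px 368.5117172396255 231.3324807787191
0.16 (np.float64(0.187), np.float64(-0.001), np.float64(-0.002), np.float64(0.169))
0.165 (np.float64(0.193), np.float64(0.0), np.float64(-0.001), np.float64(0.17))
red 397 0.4804 -0.1812 r 10.9
 handle -0.015 R 0.14
yel 314 0.6273 -0.1557 r 7.3
 lever 0.311
24.85 [ 0.62467905 -0.09566373  0.36722545] [-0.21032767 -0.17273649  0.27253258]
```

View pics/w20c.png

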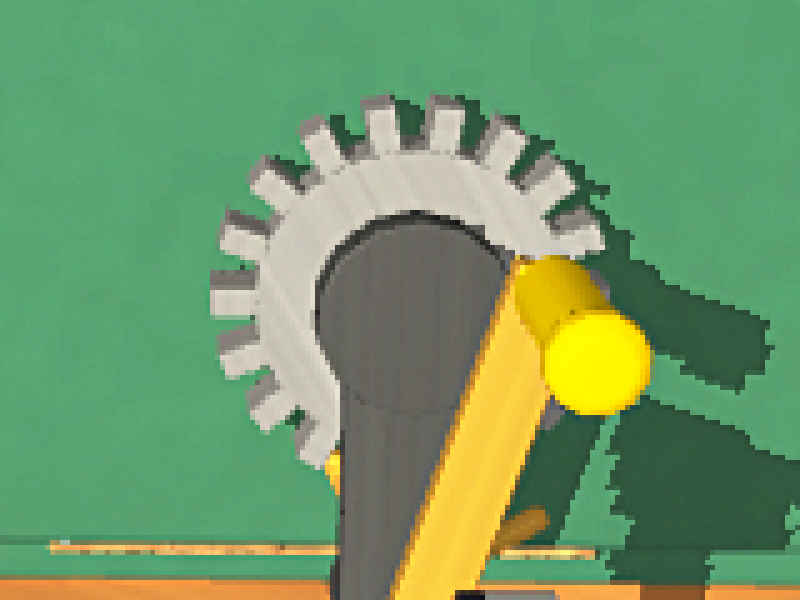

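The tooth phase (0.17) puts the spindle at about 2.61, matching the 2.6 stop. The lever is still at +0.31, and the gripper is well clear. Handing in.

```bash
python3 -c "
from station import manip
print(manip.read_state()['contact_force'], manip.job_done())"
```

```text
the job is handed in; nothing more can be done
[-0.21032767 -0.17273649  0.27253258] None
```

The job is handed in: I flipped the lever to wind down, swung the handle back to its stop (it free-wheeled, foot unmoved), ratcheted the foot fully down (screw at about 2.6 rad by the wheel teeth), gave one pull of about 15 N and let go; on release the handle sprang back by about 0.15 rad, and the other things were left alone.

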